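# Work the stuck stopper out of the tea caddy

### The arm

A 6-joint arm with a two-finger parallel gripper is mounted at the origin on the work surface. World frame = base frame: x ahead of the robot, y to its left, z up, the work surface at z = 0. Lengths are in mm, angles in rad, forces in N, time in s.
With the tool pointing down it reaches from about 425 to 1125 mm from the base axis. Payload 14.9 kg.
Tool frame: the origin (TCP) lies midway between the tips of the shut fingers; the grasp point (between the pads) lies 19 mm behind it; z points along the fingers, y is the line along which they close (so a half turn about z gives the same grasp; the last joint's range is limited). The gripper opens to 91 mm and grips with 3 to 60 N. Pads are 32 mm wide; open, the fingers measure 118 mm over their backs; the gripper's body (76 mm by 178 mm) begins 60 mm behind the grasp point.
Start: joints at [-1.216, 0.379, 1.734, -0, 1.028, -0.033], TCP at [264.704, -648.035, 213.932] pointing down, gripper open.
Joint ranges: [-2.77, 2.77], [-0.74, 2.19], [0, 2.66], [-1.06, 4.2], [0.31, 2.87], [-3.08, 3.08]. Speed limits (rad/s): [1.89, 1.89, 2.39, 3.14, 3.14, 3.14].

### API

Orientations are given as a unit quaternion [w, x, y, z].
In Python, from rig import sense, snapshot, sign_off gives the robot as it stands. The module is installed in compiled form; this text tells all that it offers.
- The arm moves only by the shell command python3 -m crank 'ROWS'. ROWS is text: rows parted by semicolons, each of 5 numbers parted by spaces: the shift along the tool's x, y, z in mm, then the turn about the tool's z in degrees, then the opening, from 0 (shut) to 1 (fully open). In form: tx ty tz spin hand; .... A call has 1 to 8 rows; each row is the pose to reach, as a shift and turn from the pose commanded when the call began, along the tool's axes at that moment; what a row does not reach only later rows make up. A row lasts 1/8 s, in which the tool goes at most 62.5 mm and 10.7 degrees, less where a joint would pass 70% of its speed; a pose out of reach is approached as far as the arm can. A call with a gripper value outside its range is refused whole. The fingers move at their own pace and stop on an object; the grip force is fixed at half the most. Time passes only in rows, so rows that repeat a pose let the fingers close. It gives the time, the measured TCP pose, the force, the opening and the grip force at its end, in the units of the state.
- sense(): the state, without advancing time (a new reading comes with each control period).
- snapshot(name): name is "scene" or "top"; returns a dict with "pixels" (480x640x3 uint8, blue, green, red), "fx", "fy", "cx", "cy" (pixels), "world_from_camera" (4x4, takes a point from camera to world coordinates). Camera axes: x right, y up, looking along -z (the intrinsics and any distortion apply to the point x, -y, -z); pixel columns grow to the right and rows downward; lengths in mm; the calibration is good to about 2 mm. A picture is of the moment at which its call begins. There is no depth.
- sign_off(): hands the job in; it is judged then, once.
The state is a dict: "time_s": time; "q": joint angles; "qd": joint speeds; "tau": joint torques, N m; "position": TCP position; "tcp_rot": TCP orientation; "force": force on the tool from outside, world axes, zero at the start; "moment": the same for the moment, N m; "gripper_width": finger opening in mm; "grip_force": force on a finger pad.
Only numpy, scipy, OpenCV 4.12 (cv2) and the standard library are available. Lean on these libraries where they do the work, as an engineer would, in place of code of your own. Each camera call takes 0.05 s, during which the arm holds its last target. There are 200 camera calls.

### The job

Open the tea caddy for the next brew: lift the upside-down cup off the caddy's stopper and nest it, still upside down, over the other upside-down cup on the table. Then take the stopper by its handle and rock it left and right until both cork seals are pushed back and it comes free; work the corks with the stopper only, not with the fingers, and leave the mug, dish and spoon where they are. Finish holding the stopper upright over the caddy's mouth, just clear of it (about 2 cm): do not put it down or let go.

Things in the scene. Friction and masses are not known exactly. Their poses are not given: they have to be found in the camera images.
- caddy: Medium-brown wooden tea caddy with a brass band and label frames, screwed to the table: a box 92 (its x) x 104 (its y) x 92 mm tall; origin at the centre of its underside, z up. In its top is a mouth 44 (x) x 58 (y) mm, in which the stopper stands between two cork seals, one at +y (left) and one at -y (right).
- caddy_mouth (a point): Centre of the caddy's mouth, level with its top, 92 mm above its underside.
- stopper: Wooden stopper, about 0.18 kg, 117 mm tall; origin at the centre of its underside, z up, axes as the caddy's. From below: round keel (radius 8 mm, along x) and 12 mm web up to 30 mm; block 40 x 40 mm from 30 to 58 mm; handle above. At the start it stands with its origin 20 mm above the caddy's underside. Pulled straight up it rises only 4 mm: the corks' lips hold its block.
- stopper_grip (a point): Middle of the stopper's flat upright handle, 97 mm above the stopper's origin. The handle is 30 mm (x) x 14 mm (y), from 58 to 117 mm; pinch it across the 14 mm (closing along y). Its top 45 mm stand out of the caddy at the start.
- stopper_pivot (a point): Axis of the keel, 8 mm above the stopper's origin, in a close slot in the caddy's floor: the stopper leans about this line (caddy x), towards caddy +y and -y. A lean of about 0.13 rad (7 degrees) to one side pushes that side's cork right back. With both corks back the stopper lifts straight out.
- seal_left (a joint): Cork seal at the caddy's +y side, flush 6 mm below the caddy's top: how far it has been pushed outward (to +y), m. 0 = as found, its lip reaching 4 mm over the stopper's block; 0.006 = fully back, lip 2 mm clear. It moves at about 7 N and stays where pushed; with both beyond about 0.0045 they let the stopper pass.
- seal_right (a joint): The like cork seal at the caddy's -y side, pushed outward to -y, m; same values.
- cover_cup: Beige stoneware cup without handle, 0.14 kg, upside down on the caddy's top over the stopper's handle. A plain cone: outer radius 36 mm at the mouth (below), 22 mm at the foot (on top), 75 mm tall, wall 3 mm. Origin at the centre of the mouth, z towards the foot (up). To be gripped from above across its sides.
- lone_cup: A like cup, upside down on the table; same origin and axes. A second cup nested over it comes to rest with its origin about 20 mm above this one's.
- mug: Bystander: beige mug, 80 mm wide, 90 mm tall, handle at its +y, on a cork coaster; origin under its centre.
- dish: Bystander: small white dish, 80 mm wide, 30 mm tall; origin under its centre.
- spoon: Bystander: steel spoon, 150 mm long, lying along its x.
Things that resemble listed ones, but are neither listed nor needed, are in the scene too. Leave any red or turquoise look-alike of the lone_cup alone.

How it is judged:
By the outcome, as a careful person would: the job done as asked, in the order asked, and still so for the second after the job is handed in, while the arm keeps its last pose, push and grip.
It also fails if it takes over 69 s, if anything falls off the work surface, if the arm or the gripper's body presses on something with over 40 N, if the wrist force passes 120 N, or if a joint passes its speed limit or range.

## Working session

There is one attempt and no reset: what is moved stays moved. The work goes in short steps, Python scripts to look and compute and a shell command to move; the robot and the scene stay as the last step left them, time stands still between calls to the robot, and variables do not carry over. Pictures are saved under pics/ and viewed, at most 10 in all, crops included, and the job is handed in when it is done.

```bash
mkdir -p pics
cat > h.py <<'E'
import numpy as np, cv2
from rig import sense, snapshot
def ray(s,u,v):
    T=np.array(s["world_from_camera"]); d=np.array([(u-s["cx"])/s["fx"],-(v-s["cy"])/s["fy"],-1])
    return T[:3,3],T[:3,:3]@d
def onz(s,u,v,z):
    o,d=ray(s,u,v); return o+d*(z-o[2])/d[2]
def proj(s,p):
    T=np.array(s["world_from_camera"]); c=T[:3,:3].T@(np.array(p,float)-T[:3,3]); return s["cx"]+s["fx"]*c[0]/-c[2], s["cy"]-s["fy"]*c[1]/-c[2]
E
python3 - <<'E'
from h import *
for n in("scene","top"):
    s=snapshot(n);cv2.imwrite(f"pics/{n}0.png",s["pixels"]);print({k:v for k,v in s.items() if k!="pixels"})
print(sense())
E
```

```text
{'fx': 591.4054505378102, 'fy': 591.4054505378102, 'cx': 325.73800083673586, 'cy': 241.9553342051849, 'world_from_camera': array([[-2.31078804e-01, -8.03092287e-01,  5.49222509e-01,
         1.13735305e+03],
       [ 9.72925715e-01, -1.88267040e-01,  1.34056237e-01,
         1.86336908e+02],
       [-4.25903414e-03,  5.65330257e-01,  8.24853660e-01,
         9.43566948e+02],
       [ 0.00000000e+00,  0.00000000e+00,  0.00000000e+00,
         1.00000000e+00]])}
{'fx': 442.6821103501158, 'fy': 442.6821103501158, 'cx': 319.6059245919964, 'cy': 237.43244728485533, 'world_from_camera': array([[ 4.59584959e-03,  9.88951649e-01, -1.48167182e-01,
         4.41625820e+02],
       [-9.99950746e-01,  3.24152342e-03, -9.38070956e-03,
         2.11585983e+01],
       [-8.79678080e-03,  1.48202996e-01,  9.88917837e-01,
         9.95500131e+02],
       [ 0.00000000e+00,  0.00000000e+00,  0.00000000e+00,
         1.00000000e+00]])}
{'time_s': 0.1, 'q': array([-1.21632559e+00,  3.79368133e-01,  1.73470450e+00, -1.67245939e-05,
        1.02850098e+00, -3.33006124e-02]), 'qd': array([ 0.00032104, -0.00056854, -0.00072611,  0.00048036,  0.00019154,
        0.00053874]), 'tau': array([ 9.84344952e-04, -7.65040469e+01, -4.35292590e+01,  6.52514119e-02,
        3.98723572e-02, -7.58282653e-06]), 'position': array([ 264.55852556, -647.70586699,  213.3543034 ]), 'tcp_rot': array([-4.83023453e-04,  9.81262029e-01,  1.92677425e-01, -8.54937879e-05]), 'force': array([-0.37436957, -0.46935149, -0.29016609]), 'moment': array([-0.03802974, -0.05028439,  0.02000963]), 'grip_force': 0.0, 'gripper_width': 91.04789448760344}
```

View pics/scene0.png

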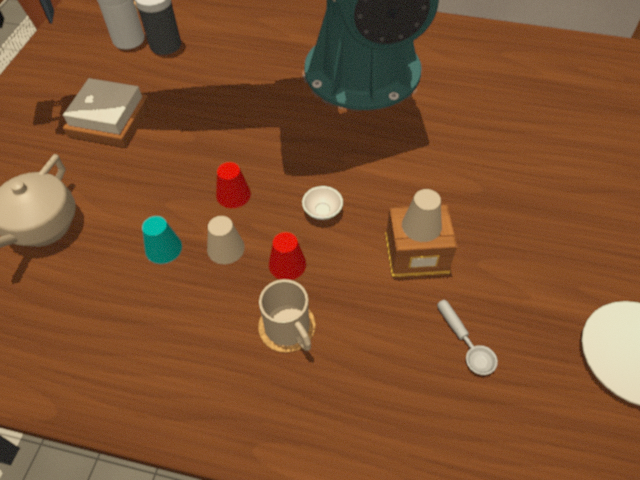

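View pics/top0.png

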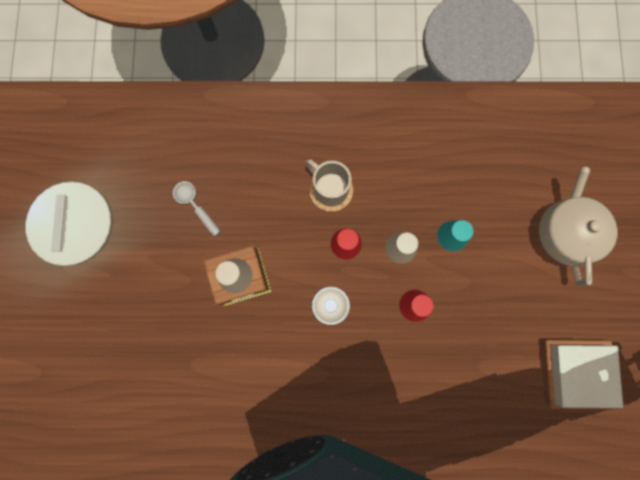

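Candidates for the lone cup in the scene view: the beige cup (225,240), a red cup (232,186), another red (287,256), and a turquoise cup (161,240). In the top view they are at (403,247), (417,306), (347,243) and (455,235). The beige one matches the description. The cover cup is the one on the caddy, at scene (423,213) and top (230,273).

Run:
```python
from h import *
t=cv2.imread("pics/top0.png");s=cv2.imread("pics/scene0.png")
a=cv2.resize(t[235:315,190:290],(400,320),interpolation=cv2.INTER_CUBIC)
b=cv2.resize(s[180:284,370:470],(400,416),interpolation=cv2.INTER_CUBIC)[:416]
c=cv2.resize(t[215:275,370:440],(400,343),interpolation=cv2.INTER_CUBIC)
a=cv2.copyMakeBorder(a,0,416-320,0,0,0)
cv2.imwrite("pics/crop1.png",np.hstack([a,b]))
S=snapshot("scene");T=snapshot("top");p=sense()["position"];print(proj(S,p),proj(T,p))
for im,n,cam in((t,"top",T),(s,"scene",S)):
    hsv=cv2.cvtColor(im,cv2.COLOR_BGR2HSV)
    m=((hsv[...,1]<110)&(hsv[...,2]>95)).astype(np.uint8)
    N,l,st,ce=cv2.connectedComponentsWithStats(m)
    for i in range(1,N):
        if 150<st[i,4]<6000: print(n,st[i],ce[i].round(1))
```

```text
(np.float64(25.022984171306177), np.float64(21.308704423176437)) (np.float64(722.9622975677073), np.float64(412.5896415207326))
top [ 306  159   46   51 1558] [330.1 182.2]
top [ 542  166   76  120 4672] [580.6 230.6]
top [172 180  49  57 890] [193.8 204.4]
top [385 232  34  32 853] [401.8 246.7]
top [ 215  259   38   34 1008] [233.6 275. ]
top [ 311  286   40   40 1255] [330.5 305.3]
top [ 551  344   73   65 4333] [586.7 376.1]
scene [   0    0   37   74 1604] [13.3 31.1]
scene [  97    0   74   50 1991] [127.4  19.4]
scene [ 437    0  203   38 5098] [555.1  13.2]
scene [408  55  14  33 232] [415.2  70.8]
scene [  62   78   80   56 3008] [102.5 105.6]
scene [   0  154   75   93 4852] [ 34.9 206.9]
scene [ 302  185   41   35 1137] [322.1 202.2]
scene [ 402  189   39   52 1578] [423.3 216. ]
scene [ 207  216   37   48 1353] [223.4 240.6]
scene [411 257  26  10 208] [423.4 261.7]
scene [ 259  279   52   71 2791] [285.5 312.5]
scene [ 437  300   61   76 1349] [469.7 343.5]
scene [ 581  301   59  105 4718] [614.8 347.7]
scene [   0  427  200   53 4888] [ 71.3 462.9]
```

View pics/crop1.png

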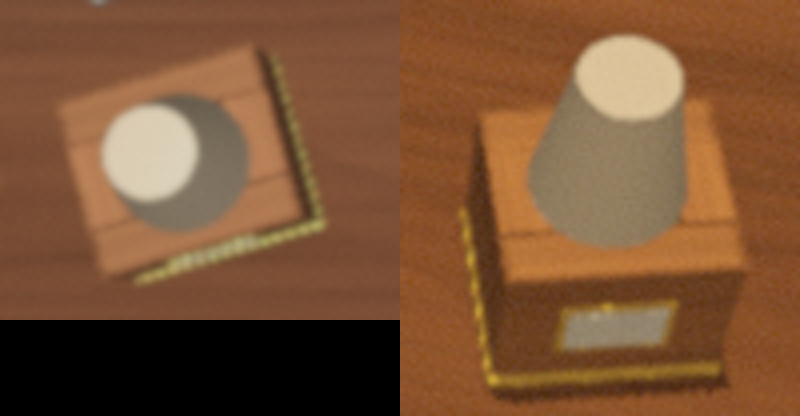

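The crop shows the cover cup (top-view foot disc at about (227,273)) on the caddy. The caddy's top corners lie at about (205,261), (253,245), (265,289) and (216,304) in the top view.

Run:
```python
from h import *
S=snapshot("scene");T=snapshot("top")
ct=[(205,261),(253,245.5),(265.5,289.5),(216.3,303.8)]
cs=[(390,208),(448,205),(457,246.3),(396.3,249.5)]
for cam,c in((T,ct),(S,cs)):
    P=np.array([onz(cam,u,v,92)[:2] for u,v in c]); print(P.round(1).tolist(),P.mean(0).round(1))
    for i in range(4):
        d=P[(i+1)%4]-P[i];print(np.linalg.norm(d).round(1),np.degrees(np.arctan2(d[1],d[0])).round(1))
def foot(cam,box,z,n):
    x0,y0,x1,y1=box;im=cam["pixels"][y0:y1,x0:x1].astype(int);hsv=cv2.cvtColor(cam["pixels"][y0:y1,x0:x1],cv2.COLOR_BGR2HSV)
    for lo,name in((165,"foot"),):
        m=((hsv[...,2]>lo)&(hsv[...,1]<110)).astype(np.uint8)
        N,l,st,ce=cv2.connectedComponentsWithStats(m);i=1+np.argmax(st[1:,4])
        c=max(cv2.findContours((l==i).astype(np.uint8),0,1)[0],key=len)
        e=cv2.fitEllipse(c);u,v=e[0][0]+x0,e[0][1]+y0
        print(n,name,(round(u,1),round(v,1)),np.round(e[1],1),onz(cam,u,v,z).round(1))
foot(T,(205,250,260,300),167,"cover top");foot(S,(395,180,450,245),167,"cover scene")
foot(T,(380,225,425,270),75,"lone top");foot(S,(200,208,250,270),75,"lone scene")
foot(T,(305,280,355,330),30,"dish top")
for n,u,v,z in(("red1",347.5,240,75),("red2",422,306,75),("turq",461,231,75),("mug rim",332,180,90)):print(n,onz(T,u,v,z).round(0))
```

```text
[[527.3, 264.7], [559.7, 166.9], [469.7, 139.1], [440.6, 238.1]] [499.3 202.2]
103.0 -71.7
94.2 -162.8
103.2 106.4
90.7 17.1
[[471.0, 144.3], [440.1, 245.9], [527.3, 271.8], [557.9, 170.4]] [499.1 208.1]
106.2 106.9
90.9 16.5
105.9 -73.2
90.8 -163.3
cover top foot (226.7, 272.6) [23.3 24.2] [498.5 202.9 167. ]
cover scene foot (427.0, 199.3) [20.4 26.4] [497.4 205.  167. ]
lone top foot (406.9, 242.9) [20.1 20.8] [ 568.5 -153.1   75. ]
lone scene foot (219.8, 225.5) [19.2 24.4] [ 567.8 -150.7   75. ]
dish top foot (330.5, 305.4) [36.2 37. ] [438.2   6.1  30. ]
red1 [574. -29.  75.]
red2 [ 438. -181.   75.]
turq [ 594. -267.   75.]
mug rim [700.   4.  90.]
```

```bash
cat >> h.py <<'E'
from scipy.spatial.transform import Rotation as R
def go(*targets, yaw=None):
    s=sense(); q=s["tcp_rot"]; M=R.from_quat(np.r_[q[1:],q[0]]).as_matrix(); a=np.degrees(np.arctan2(M[1,0],M[0,0]))
    print("t",round(s["time_s"],2),"pos",s["position"].round(1),"xang",a.round(2),"down",(-M[2,2]).round(4),"w",round(s["gripper_width"],1),"gf",round(s["grip_force"],1),"F",s["force"].round(1),"M",s["moment"].round(2))
    if yaw is not None: print("spin",round(a-yaw,2))
    for t in targets: print((M.T@(np.array(t,float)-s["position"])).round(1))
E
python3 - <<'E'
from h import *
go((560,-200,280),(498,204,280),(498,204,113),yaw=17)
E
```

```text
t 0.3 pos [ 264.7 -647.9  213.8] xang 22.22 down 1.0 w 91.1 gf 0.0 F [-0.1  0.4  0.1] M [-0.01  0.05  0.01]
spin 5.22
[ 442.8 -303.   -66.1]
[ 538.2 -700.4  -66. ]
[ 538.2 -700.4  101. ]
```

```bash
python3 -m crank '0 0 -66 0 1; 0 0 -66 0 1; 443 -303 -66 5.2 1; 443 -303 -66 5.2 1; 443 -303 -66 5.2 1; 443 -303 -66 5.2 1; 443 -303 -66 5.2 1; 443 -303 -66 5.2 1'
python3 - <<'E'
from h import *
go((560,-200,280),(498,204,260),yaw=17)
E
```

```text
time_s: 1.3
position: [471.9, -333.2, 279.8]
tcp_rot: [0.0, 0.989, 0.148, 0.0]
force: [-0.4, -0.2, -0.9]
gripper_width: 91.1
grip_force: 0.0
t 1.3 pos [ 471.9 -333.2  279.8] xang 17.01 down 1.0 w 91.1 gf 0.0 F [-0.4 -0.2 -0.9] M [ 0.02 -0.03 -0.07]
spin 0.01
[ 123.2 -101.6   -0.2]
[ 182.1 -506.    19.7]
```

```bash
python3 -m crank '123 -102 0 0 1; 123 -102 0 0 1; 123 -102 0 0 1; 182 -506 20 0 1; 182 -506 20 0 1; 182 -506 20 0 1; 182 -506 20 0 1; 182 -506 20 0 1'; python3 -m crank '0 0 0 0 1'
python3 - <<'E'
from h import *
go((498,204,260),yaw=17)
E
```

```text
time_s: 2.3
position: [511.0, 108.9, 264.5]
tcp_rot: [-0.0, 0.989, 0.148, 0.0]
force: [1.0, 0.1, -0.4]
gripper_width: 91.1
grip_force: 0.0
time_s: 2.42
position: [510.7, 110.2, 264.2]
tcp_rot: [-0.0, 0.989, 0.15, -0.0]
force: [0.2, 0.6, -0.2]
gripper_width: 91.4
grip_force: 0.0
t 2.42 pos [510.7 110.2 264.2] xang 17.28 down 1.0 w 91.4 gf 0.0 F [ 0.2  0.6 -0.2] M [-0.05  0.03  0.02]
spin 0.28
[ 15.8 -93.3   4.2]
```

```bash
python3 -m crank '16 -93 4 0 1; 16 -93 4 0 1; 16 -93 4 0 1; 16 -93 55 0 1; 16 -93 100 0 1; 16 -93 130 0 1; 16 -93 151 0 1; 16 -93 151 0 1'
python3 - <<'E'
from h import *
go((498,204,113),yaw=17)
s=snapshot("scene");cv2.imwrite("pics/s1.png",cv2.resize(s["pixels"][130:290,330:530],(800,600)))
E
```

```text
time_s: 3.42
position: [499.2, 199.1, 112.4]
tcp_rot: [0.0, 0.989, 0.147, -0.001]
force: [-0.5, -0.6, 0.1]
gripper_width: 91.0
grip_force: 0.0
t 3.42 pos [499.2 199.1 112.4] xang 16.95 down 1.0 w 91.0 gf 0.0 F [-0.5 -0.6  0.1] M [ 0.01 -0.   -0.02]
spin -0.05
[ 0.3 -5.1 -0.6]
```

View pics/s1.png

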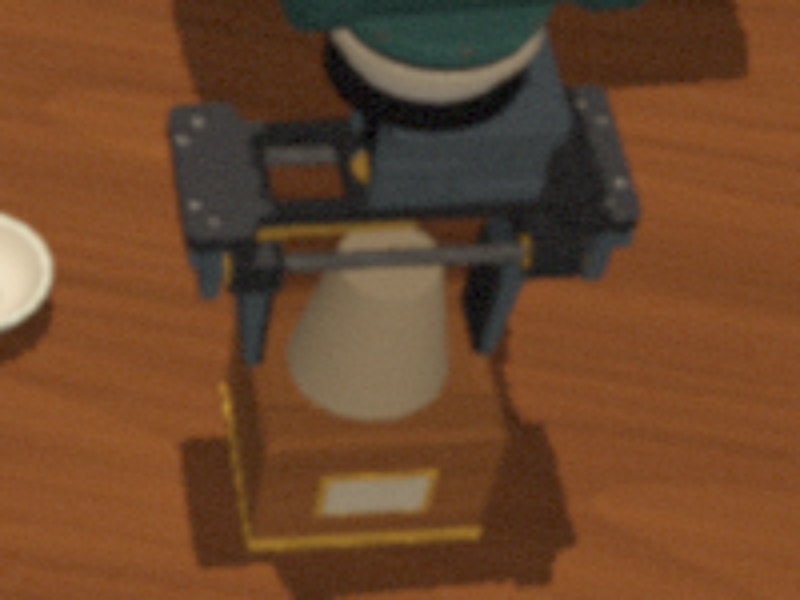

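The fingers straddle the cover cup, whose foot is at about (390,255) in this crop, clear of the caddy. I'll centre by 5 mm, close and lift.

```bash
python3 -m crank '0 -5 0 0 1; 0 -5 0 0 0.5; 0 -5 0 0 0; 0 -5 0 0 0; 0 -5 0 0 0; 0 -5 0 0 0; 0 -5 0 0 0; 0 -5 0 0 0'
python3 - <<'E'
from h import *
go()
E
```

```text
time_s: 4.47
position: [498.4, 205.4, 113.8]
tcp_rot: [0.0, 0.989, 0.148, 0.0]
force: [0.1, -1.7, 4.7]
gripper_width: 61.1
grip_force: 30.0
t 4.47 pos [498.4 205.4 113.8] xang 17.02 down 1.0 w 61.1 gf 30.0 F [ 0.1 -1.7  4.7] M [-0.37  0.08 -0.04]
```

```bash
python3 -m crank '0 0 -20 0 0; 0 0 -50 0 0; 0 0 -80 0 0; 0 0 -110 0 0; 0 0 -120 0 0; 0 0 -120 0 0'
python3 - <<'E'
from h import *
s=snapshot("top")
for k in("top","scene"):
    s=snapshot(k);cv2.imwrite(f"pics/l_{k}.png",s["pixels"])
go((568,-152,233))
E
python3 - <<'E'
import cv2,numpy as np
a=cv2.imread("pics/l_top.png")[180:330,150:300];b=cv2.imread("pics/l_scene.png")[130:280,350:500]
cv2.imwrite("pics/l.png",cv2.resize(np.hstack([a,b]),(800,400)))
E
```

```text
time_s: 5.22
position: [498.2, 205.4, 233.3]
tcp_rot: [-0.0, 0.989, 0.148, 0.0]
force: [-0.0, 0.5, -1.8]
gripper_width: 61.6
grip_force: 29.3
t 5.38 pos [497.6 205.2 232.2] xang 17.02 down 1.0 w 61.2 gf 29.3 F [-0.6 -1.1 -1.4] M [-0.03 -0.02 -0.  ]
[-37.2 362.2  -0.7]
```

View pics/l.png

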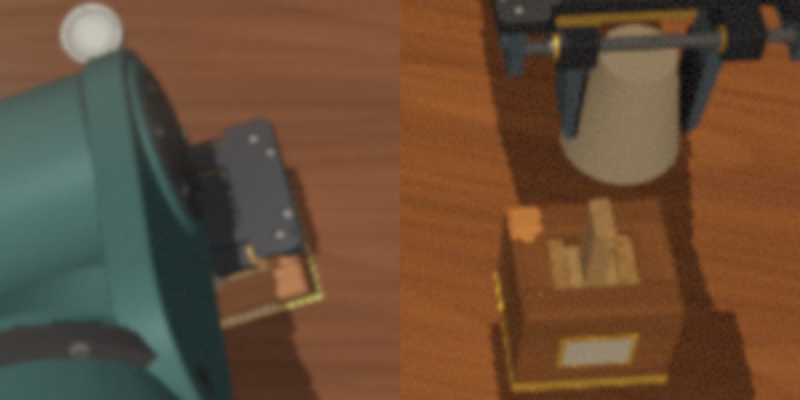

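The cup is held level above the caddy (right crop, at about (620,100)) and the stopper's handle stands free below it at (598,240). Next I carry the cup to the lone cup.

```bash
python3 -m crank '-10 50 0 0 0; -16 105 0 0 0; -21 160 0 0 0; -26 215 0 0 0; -31 270 0 0 0; -36 325 0 0 0; -37 362 0 0 0; -37 362 0 0 0';  python3 -m crank '0 0 0 0 0';python3 - <<'E'
from h import *
go((568.5,-151.8,110),(568.5,-151.8,45))
s=snapshot("scene");cv2.imwrite("pics/s2.png",cv2.resize(s["pixels"][150:290,140:310],(680,560)))
E
```

```text
time_s: 6.38
position: [568.8, -153.5, 232.3]
tcp_rot: [-0.0, 0.989, 0.147, -0.001]
force: [-0.2, 0.6, -2.5]
gripper_width: 61.3
grip_force: 29.3
time_s: 6.5
position: [568.3, -151.1, 232.6]
tcp_rot: [-0.0, 0.989, 0.148, -0.001]
force: [-0.0, 0.5, -2.4]
gripper_width: 61.4
grip_force: 29.3
t 6.5 pos [ 568.3 -151.1  232.6] xang 17.0 down 1.0 w 61.4 gf 29.3 F [-0.   0.5 -2.4] M [0.02 0.04 0.03]
[  0.2   0.8 122.6]
[  0.3   0.9 187.6]
```

View pics/s2.png

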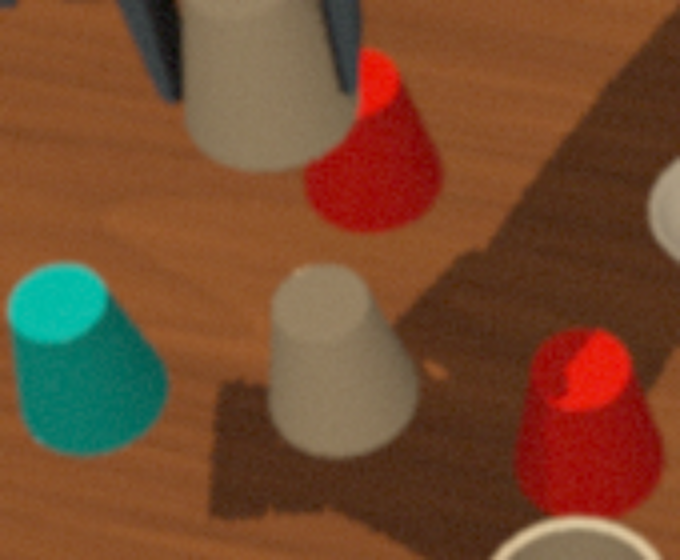

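The carried cup (260,80) hangs above the beige lone cup (335,350). The red and turquoise cups stand well aside, so I lower it.

```bash
python3 -m crank '0 1 50 0 0; 0 1 90 0 0; 0 1 120 0 0; 0 1 145 0 0; 0 1 165 0 0; 0 1 177 0 0; 0 1 177 0 0'; python3 -m crank '0 0 5 0 0; 0 0 5 0 0'
python3 - <<'E'
from h import *
go((568.5,-151.8,42))
E
```

```text
time_s: 7.42
position: [568.9, -152.2, 56.2]
tcp_rot: [-0.0, 0.989, 0.148, -0.0]
force: [-0.4, -0.5, -1.5]
gripper_width: 61.2
grip_force: 29.3
time_s: 7.68
position: [569.3, -152.6, 51.9]
tcp_rot: [0.0, 0.989, 0.148, 0.0]
force: [-1.0, -0.3, -1.9]
gripper_width: 61.1
grip_force: 29.3
t 7.67 pos [ 569.3 -152.6   51.9] xang 17.02 down 1.0 w 61.1 gf 29.3 F [-1.  -0.3 -1.9] M [ 0.03 -0.03  0.02]
[-0.6 -1.   9.9]
```

```bash
python3 -m crank '0 0 4 0 0; 0 0 4 0 0'; python3 -m crank '0 0 3 0 0; 0 0 3 0 0';  python3 -m crank '0 0 2 0 0; 0 0 2 0 0'
```

```text
time_s: 7.92
position: [569.0, -152.5, 47.5]
tcp_rot: [-0.0, 0.989, 0.148, -0.0]
force: [1.0, 0.6, -1.3]
gripper_width: 61.2
grip_force: 29.3
time_s: 8.18
position: [569.2, -152.5, 44.5]
tcp_rot: [-0.0, 0.989, 0.148, 0.0]
force: [0.9, 0.7, -1.7]
gripper_width: 61.4
grip_force: 29.3
time_s: 8.43
position: [569.3, -152.4, 42.6]
tcp_rot: [-0.0, 0.989, 0.148, 0.0]
force: [0.5, 0.6, -1.1]
gripper_width: 61.2
grip_force: 29.4
```

```bash
python3 -m crank '0 0 2 0 0; 0 0 2 0 0';  python3 -m crank '0 0 2 0 0; 0 0 2 0 0'
```

```text
time_s: 8.68
position: [569.5, -152.5, 41.7]
tcp_rot: [-0.0, 0.989, 0.148, 0.0]
force: [-5.3, 3.3, 18.8]
gripper_width: 61.1
grip_force: 31.2
time_s: 8.93
position: [569.8, -152.4, 41.1]
tcp_rot: [-0.0, 0.989, 0.148, 0.0]
force: [-13.7, 7.1, 45.1]
gripper_width: 61.3
grip_force: 33.6
```

```bash
python3 -m crank '0 0 -2 0 0; 0 0 -2 0 0.75; 0 0 -2 0 0.85; 0 0 -2 0 1; 0 0 -2 0 1; 0 0 -2 0 1'; python3 -m crank '0 0 -40 0 1; 0 0 -90 0 1; 0 0 -140 0 1; 0 0 -190 0 1; 0 0 -190 0 1'
python3 - <<'E'
from h import *
go((498.5,204,230))
for k in("scene","top"):
    s=snapshot(k);cv2.imwrite(f"pics/n_{k}.png",s["pixels"])
a=cv2.imread("pics/n_scene.png")[150:320,140:310]
cv2.imwrite("pics/n.png",cv2.resize(a,(595,595)))
E
```

```text
time_s: 9.68
position: [569.1, -152.5, 40.6]
tcp_rot: [-0.0, 0.989, 0.148, -0.0]
force: [-0.5, -0.0, -0.5]
gripper_width: 91.1
grip_force: 0.0
time_s: 10.3
position: [571.1, -153.1, 234.7]
tcp_rot: [0.001, 0.989, 0.148, 0.003]
force: [0.6, -1.4, -0.3]
gripper_width: 91.2
grip_force: 0.0
t 10.3 pos [ 571.1 -153.1  234.7] xang 17.02 down 1.0 w 91.2 gf 0.0 F [ 0.6 -1.4 -0.3] M [ 0.01  0.01 -0.02]
[  35.  -362.7    3.6]
```

View pics/n.png

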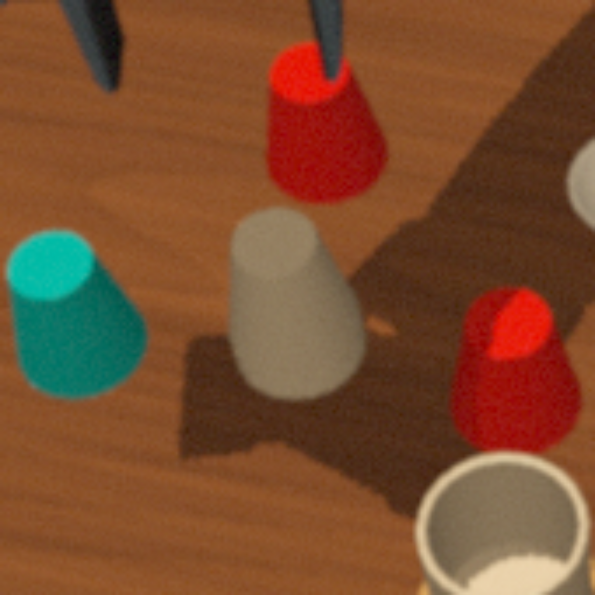

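The carried cup is nested upright over the lone cup (295,300) and its neighbours are untouched. Next I locate the stopper's handle.

Run:
```python
from h import *
a=cv2.imread("pics/n_scene.png")[190:270,380:480];b=cv2.imread("pics/n_top.png")[235:315,190:290]
cv2.imwrite("pics/h.png",np.hstack([cv2.resize(x,(400,320),interpolation=cv2.INTER_CUBIC) for x in(a,b)]))
```

```text
(no output)
```

View pics/h.png

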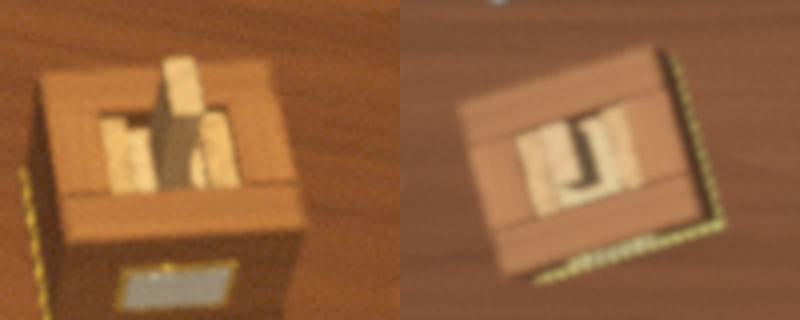

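The handle top is at about scene (425.3,211.5) and top (230.5,273.7), upright and aligned with the caddy.

Run:
```python
from h import *
S=snapshot("scene");T=snapshot("top")
print(onz(S,425.3,211.5,137),onz(T,230.5,273.7,137))
for c,(u,v) in ((S,(423,227)),(T,(234.3,275))): print(onz(c,u,v,92))
go((498.5,204.5,230),(498.5,204.5,98),yaw=17)
```

```text
[499.88286324 206.63012854 137.        ] [498.51649492 201.90842729 137.        ]
[499.63270509 208.57911873  92.        ]
[498.87912912 203.52016449  92.        ]
t 10.5 pos [ 568.4 -152.3  229.3] xang 17.02 down 1.0 w 91.2 gf 0.0 F [-0.5  0.3 -0.8] M [0.08 0.05 0.02]
spin 0.02
[ 3.750e+01 -3.616e+02 -3.000e-01]
[  37.7 -361.5  131.7]
```

```bash
python3 -m crank '6 -55 0 0 1; 12 -110 0 0 1; 17 -165 0 0 1; 22 -220 0 0 1; 28 -275 0 0 1; 34 -330 0 0 1; 38 -362 0 0 1; 38 -362 0 0 0.6'; python3 -m crank '0 0 0 0 0.6;0 0 0 0 0.6'
python3 - <<'E'
from h import *
go((499,204.8,230),(499,204.8,99),yaw=17)
E
```

```text
time_s: 11.5
position: [498.5, 206.2, 229.3]
tcp_rot: [0.0, 0.989, 0.149, -0.001]
force: [0.8, -0.2, -0.2]
gripper_width: 84.2
grip_force: 0.0
time_s: 11.75
position: [499.6, 203.8, 230.2]
tcp_rot: [0.0, 0.989, 0.147, -0.0]
force: [-0.7, 0.1, -0.2]
gripper_width: 64.3
grip_force: 0.0
t 11.75 pos [499.6 203.8 230.2] xang 16.96 down 1.0 w 64.3 gf 0.0 F [-0.7  0.1 -0.2] M [0.02 0.02 0.02]
spin -0.04
[-0.3 -1.1  0.2]
[ -0.2  -1.1 131.2]
```

```bash
python3 -m crank '0 -1 40 0 0.6; 0 -1 80 0 0.6; 0 -1 110 0 0.6; 0 -1 131 0 0.6; 0 -1 131 0 0.3;0 -1 131 0 0.3; 0 -1 131 0 0.25; 0 -1 131 0 0.25'; python3 -m crank '0 0 0 0 0.1; 0 0 0 0 0; 0 0 0 0 0;0 0 0 0 0'
python3 - <<'E'
from h import *
go()
E
```

```text
time_s: 12.75
position: [499.6, 205.8, 100.4]
tcp_rot: [-0.0, 0.989, 0.148, 0.001]
force: [-0.5, 0.6, -0.5]
gripper_width: 22.9
grip_force: 0.0
time_s: 13.25
position: [499.5, 205.8, 99.9]
tcp_rot: [0.0, 0.989, 0.148, 0.0]
force: [0.2, -1.5, 5.7]
gripper_width: 13.7
grip_force: 30.0
t 13.25 pos [499.5 205.8  99.9] xang 17.03 down 1.0 w 13.7 gf 30.0 F [ 0.2 -1.5  5.7] M [-0.3   0.15  0.04]
```

```bash
python3 -m crank '0 0 0 0 0.22; 0 0 0 0 0.22; 0 0 0 0 0.22'; python3 -m crank '0 -3 0 0 0.22; 0 -6 0 0 0.22; 0 -6 0 0 0.22';  python3 -m crank '0 -2 0 0 0.22; 0 -3 0 0 0.22; 0 -3 0 0 0.22'; python3 -c "
from h import *
go((499.5,205.8,99.9))"
```

```text
time_s: 13.62
position: [499.2, 205.7, 99.5]
tcp_rot: [0.0, 0.989, 0.148, -0.0]
force: [0.0, 1.1, 0.7]
gripper_width: 20.3
grip_force: 0.0
time_s: 14.0
position: [497.6, 211.5, 99.8]
tcp_rot: [0.0, 0.989, 0.148, 0.0]
force: [0.4, -2.6, 2.8]
gripper_width: 20.3
grip_force: 2.1
time_s: 14.38
position: [496.8, 214.3, 99.8]
tcp_rot: [0.0, 0.989, 0.148, 0.0]
force: [0.7, -6.2, 3.8]
gripper_width: 19.6
grip_force: 2.8
t 14.38 pos [496.8 214.3  99.8] xang 17.04 down 1.0 w 19.6 gf 2.8 F [ 0.7 -6.2  3.8] M [-1.01 -0.15  0.05]
[ 0.1  8.9 -0.1]
```

```bash
for i in 1; do :; done; python3 -m crank '0 -2 0 0 0.22; 0 -2 0 0 0.22';  python3 -m crank '0 -1.5 0 0 0.22; 0 -1.5 0 0 0.22'; python3 -m crank '0 -1.5 0 0 0.22; 0 -1.5 0 0 0.22'
```

```text
time_s: 14.62
position: [496.2, 216.2, 99.8]
tcp_rot: [0.0, 0.989, 0.148, 0.0]
force: [0.4, -4.9, 2.5]
gripper_width: 19.8
grip_force: 2.7
time_s: 14.88
position: [495.8, 217.6, 99.8]
tcp_rot: [0.0, 0.989, 0.148, 0.0]
force: [1.3, -4.9, 3.5]
gripper_width: 19.9
grip_force: 2.8
time_s: 15.12
position: [495.4, 218.9, 99.8]
tcp_rot: [0.0, 0.989, 0.148, 0.0]
force: [2.4, -6.7, 3.6]
gripper_width: 20.3
grip_force: 4.1
```

```bash
python3 -m crank '0 -1.5 0 0 0.22; 0 -1.5 0 0 0.22';  python3 -m crank '0 -1.5 0 0 0.22; 0 -1.5 0 0 0.22'
```

```text
time_s: 15.38
position: [495.2, 219.7, 99.9]
tcp_rot: [0.001, 0.989, 0.148, 0.0]
force: [4.2, -15.9, 5.2]
gripper_width: 20.0
grip_force: 8.4
time_s: 15.62
position: [495.0, 220.4, 99.9]
tcp_rot: [0.001, 0.989, 0.149, 0.0]
force: [6.5, -23.4, 6.4]
gripper_width: 20.5
grip_force: 12.8
```

The left cork is at its stop, with force rising steeply. Now the right side.

```bash
python3 -m crank '0 6 0 0 0.22; 0 12 0 0 0.22; 0 17 0 0 0.22; 0 20 0 0 0.22; 0 20 0 0 0.22'; python3 -m crank '0 3 0 0 0.22; 0 6 0 0 0.22; 0 6 0 0 0.22';  python3 -m crank '0 2 0 0 0.22; 0 4 0 0 0.22; 0 4 0 0 0.22'; python3 -m crank '0 1.5 0 0 0.22; 0 1.5 0 0 0.22'
```

```text
time_s: 16.25
position: [500.1, 202.8, 99.6]
tcp_rot: [-0.0, 0.989, 0.148, -0.0]
force: [0.0, -0.3, 0.5]
gripper_width: 20.2
grip_force: 0.0
time_s: 16.62
position: [502.1, 197.4, 99.9]
tcp_rot: [-0.0, 0.989, 0.148, 0.0]
force: [-1.0, 3.5, 3.7]
gripper_width: 20.5
grip_force: 2.3
time_s: 17.0
position: [503.2, 193.6, 99.8]
tcp_rot: [-0.0, 0.989, 0.148, 0.0]
force: [-1.3, 4.0, 3.0]
gripper_width: 20.7
grip_force: 2.6
time_s: 17.25
position: [503.7, 192.2, 99.8]
tcp_rot: [-0.0, 0.989, 0.148, 0.0]
force: [-1.1, 4.4, 3.3]
gripper_width: 19.9
grip_force: 2.7
```

```bash
python3 -m crank '0 1.5 0 0 0.22; 0 1.5 0 0 0.22';  python3 -m crank '0 1.5 0 0 0.22; 0 1.5 0 0 0.22'
```

```text
time_s: 17.5
position: [504.0, 191.3, 99.9]
tcp_rot: [-0.001, 0.989, 0.148, 0.0]
force: [-3.0, 11.1, 2.4]
gripper_width: 20.1
grip_force: 5.7
time_s: 17.75
position: [504.2, 190.4, 100.0]
tcp_rot: [-0.001, 0.989, 0.148, 0.0]
force: [-6.1, 18.9, 4.1]
gripper_width: 19.9
grip_force: 9.9
```

Both corks have reached their stops, symmetric about (499.6,205.4). Next I centre, grip and lift.

```bash
python3 -m crank '0 -6 0 0 0.22; 0 -12 0 0 0.22; 0 -17.3 0 0 0.22; 0 -17.3 0 0 0.22; 0 -17.3 0 0 0.1; 0 -17.3 0 0 0; 0 -17.3 0 0 0; 0 -17.3 0 0 0'; python3 -m crank '0 0 -3 0 0; 0 0 -6 0 0; 0 0 -8 0 0; 0 0 -8 0 0'; python3 -c "
from h import *
go((499.5,205.8,100))"
```

```text
time_s: 18.75
position: [499.3, 205.5, 99.6]
tcp_rot: [0.0, 0.989, 0.148, -0.0]
force: [-0.4, 1.5, -0.1]
gripper_width: 13.5
grip_force: 30.0
time_s: 19.25
position: [499.4, 205.6, 107.8]
tcp_rot: [-0.0, 0.989, 0.148, 0.0]
force: [-0.2, -0.4, -1.7]
gripper_width: 13.7
grip_force: 30.0
t 19.25 pos [499.4 205.6 107.8] xang 17.02 down 1.0 w 13.7 gf 30.0 F [-0.2 -0.4 -1.7] M [0.   0.02 0.02]
[ 0.2 -0.2  7.8]
```

It is free: 8 mm up with only its own weight on the wrist. The underside goes from 20 to 112 mm, a lift of 92 mm in all, so 84 mm remain.

```bash
python3 -m crank '0 0 -6 0 0; 0 0 -12 0 0; 0 0 -18 0 0; 0 0 -24 0 0; 0 0 -30 0 0'; python3 -m crank '0 0 -10 0 0; 0 0 -20 0 0; 0 0 -30 0 0; 0 0 -40 0 0; 0 0 -48 0 0; 0 0 -54 0 0; 0 0 -54 0 0; 0 0 -54 0 0'
python3 - <<'E'
from h import *
go((499.4,205.6,191.7))
s=snapshot("scene");t=snapshot("top")
cv2.imwrite("pics/f.png",s["pixels"]);cv2.imwrite("pics/ft.png",t["pixels"])
cv2.imwrite("pics/fc.png",np.hstack([cv2.resize(s["pixels"][130:280,370:520],(500,500)),cv2.resize(s["pixels"][130:340,140:266],(300,500))]))
E
```

```text
time_s: 19.88
position: [499.3, 205.5, 138.1]
tcp_rot: [-0.0, 0.989, 0.148, 0.0]
force: [0.5, 0.5, -1.8]
gripper_width: 14.1
grip_force: 30.0
time_s: 20.88
position: [499.1, 205.5, 191.4]
tcp_rot: [0.0, 0.989, 0.148, -0.0]
force: [-0.5, -0.2, -2.6]
gripper_width: 13.6
grip_force: 30.0
t 20.88 pos [499.1 205.5 191.4] xang 17.02 down 1.0 w 13.6 gf 30.0 F [-0.5 -0.2 -2.6] M [-0.05  0.04  0.02]
[ 0.3  0.  -0.3]
```

View pics/fc.png

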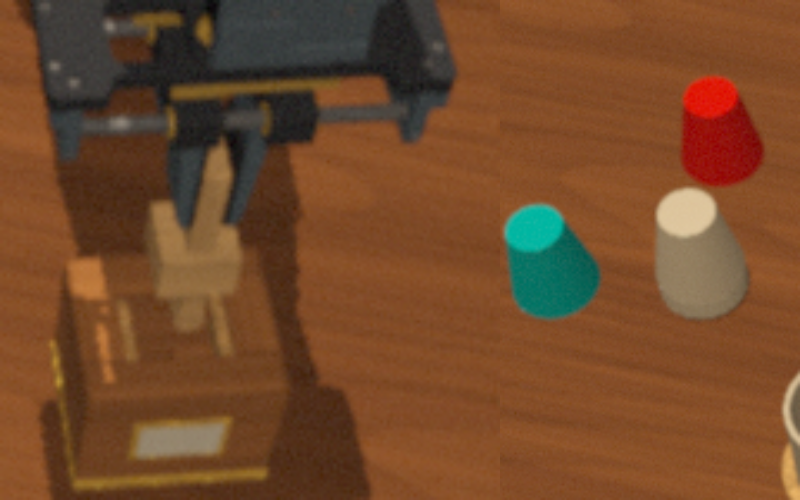

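The stopper hangs clear above the open mouth, with its keel at crop (188,325). The nested cups are in place. I'll check numerically that it is upright.

Run:
```python
from h import *
s=snapshot("scene")
for z in(112,120,170,200,229):
    u,v=proj(s,(499.2,205.5,z));print(z,round((u-370)/.3),round((v-130)/.3))
```

```text
112 176 299
120 178 290
170 191 230
200 200 192
229 208 153
```

```bash
python3 -c "
from rig import sign_off
print(sign_off())"
```

```text
the job is handed in; nothing more can be done
None
```

The cover cup is nested upside down over the lone cup, both cork seals were rocked back with the stopper alone, and the stopper was handed in gripped upright about 2 cm above the caddy's mouth, at about 21 s of the 69 s allowed.

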